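Set the chamber's iris lever to the green mark and start the purge

ROBOT

A 6-joint arm with a two-finger parallel gripper is mounted at the origin on the work surface. World frame = base frame: x ahead of the robot, y to its left, z up, the work surface at z = 0. Lengths are in m, angles in rad, forces in N, time in s.
With the tool pointing down it reaches from about 0.3 to 0.875 m from the base axis. Payload 6.4 kg.
Tool frame: the origin (TCP) lies midway between the tips of the shut fingers; the grasp point (between the pads) lies 19 mm behind it; z points along the fingers, y is the line along which they close (so a half turn about z gives the same grasp; the last joint's range is limited). The gripper opens to 85 mm and grips with 20 to 120 N. Pads are 22 mm wide; open, the fingers measure 114 mm over their backs; the gripper's body (76 mm by 85 mm) begins 54 mm behind the grasp point. The pads swing forward as they close: fully open they stand 13 mm farther back than shut.
Start: joints at [-1.505, 0.181, 1.607, -0, 1.354, -0.206], TCP at [0.154, -0.554, 0.231] pointing down, gripper open.
Joint ranges: [-2.99, 2.99], [-0.89, 2.07], [0.3, 2.58], [-1.14, 4.28], [0, 2.63], [-3.12, 3.12]. Speed limits (rad/s): [2.57, 2.57, 3.01, 3.14, 3.14, 3.14].

INTERFACE

Orientations are given as a unit quaternion [w, x, y, z].
In Python, from workcell import * gives the robot as it stands.
- The arm moves only by the tool play_rows, never from a script. Its arguments are lists of equal length, an entry for each row: "translation": the shift along the tool's x, y, z scaled (see below), a list of three; "rotation": the turn, a rotation vector about the tool's x, y, z scaled (see below), a list of three; "claw": the gripper's target within -1 to 1 (fully open at 1, half-way at 0, shut at -1). In form: {"translation": [[x, y, z], ...], "rotation": [[rx, ry, rz], ...], "claw": [claw, ...]}. A call has 1 to 12 rows; each row shifts and turns the commanded pose from where the row before left it, along the tool's axes as they then stand; what a row does not reach is not made up. The controller multiplies each number of a shift by 0.1 m and each number of a turn by 180 degrees. A row lasts 1/8 s, in which the tool goes at most 62.5 mm and 10.7 degrees, less where a joint would pass 70% of its speed; a pose out of reach is approached as far as the arm can. A call with a number of a shift or a turn outside -1 to 1 is refused whole. A call with a gripper value outside its range is refused whole. The fingers move at their own pace and stop on an object; "force" is the grip in N (left out, the last holds). Time passes only in rows, so rows that do not move let the fingers close. It gives the time, the measured TCP pose, the force, the opening and the grip force at its end, in the units of the state.
- get_state(): the state, without advancing time (a new reading comes with each control period).
- read_camera(name): name is "scene" or "top" or "wrist"; returns a dict with "image" (384x512x3 uint8, red, green, blue), "fx", "fy", "cx", "cy" (pixels), "pose" (4x4, takes a point from camera to world coordinates); the wrist camera has in their place "T_tool_cam" (4x4, takes a point from camera to tool coordinates, whose origin is the TCP and whose axes are the flange's). Camera axes: x right, y down, z forward; pixel columns grow to the right and rows downward; lengths in m; the calibration is good to about 2 mm. The wrist camera is an equidistant fisheye: a pixel r from the principal point sees the ray r / f radians off the axis. A picture is of the moment at which its call begins: read the wrist's pose just before it. There is no depth.
- finish_job(): hands the job in; it is judged then, once.
Trained networks look in a picture, given as the dict that the camera call returned (one of the last four; its "shot" number tells which), for a name from the list of things; names that differ only in an ending like _2 or _b are one class to them, and where a whole thing is asked for, a point or a joint stands for the part that bears it (a point fixed in the world has none). Each returns a list of dicts, best first, with "score" (0 to 1); they miss things now and then, are a little off and sometimes report something else, mostly with a low value. They report only what shows in the picture. A call takes as long as a camera call. They do not tell look-alikes from the thing itself.
- search_frame(query, picture): "point" ([x, y, z] in m, in the coordinates of the camera as it stood for that picture, good to about 4 mm: the middle of the surface that is visible of it).
- silhouettes(query, picture): "mask" (384x512 bool, what is visible of it).
The state is a dict: "time_s": time; "q": joint angles; "qd": joint speeds; "tau": joint torques, N m; "tool_pos": TCP position; "tcp_rot": TCP orientation; "force": force on the tool from outside, world axes, zero at the start; "moment": the same for the moment, N m; "finger_gap": finger opening in m; "grasp_force": force on a finger pad.
Only numpy, scipy, OpenCV 4.12 (cv2) and the standard library are available. Lean on these libraries where they do the work, as an engineer would, in place of code of your own. Each camera call takes 0.05 s, during which the arm holds its last target. There are 200 camera calls.

TASK

With the fingertips only, push the black lever handle on top of the round chamber around its scale until the red pointer points at the middle of the green magnet, and leave it there. Then press the red button on the blue valve box to start the purge, and let go of it. Push the handle from one side without pinching it, do not press the button before the lever is set, and leave everything else where it stands.

Things in the scene. Friction and masses are not known exactly. Their poses are not given: they have to be found in the camera images.
- iris_ring (a joint): angle (rad) of the iris ring with its lever, about the vertical axis through ring_axis; 0 when the lever points along the chamber's own -x, growing counter-clockwise seen from above; stops at -1.45 and 1.45. It turns with steady friction (about 2.5 N of sideways push at the black handle), has no spring, and stays where it is left.
- ring_axis (a point): centre of the ring, on its turning axis, 13 mm above the scale plate. The aluminium ring is 120 mm across, 13 mm high above the plate. This frame turns with the ring: its -x points along the lever, z is up.
- pointer (a point): tip of the red pointer at the lever's outer end, 109 mm from the axis, 10 mm above the scale plate; its -x points outward along the lever, y is sideways. The lever is a flat black bar, 16 mm wide, lying 6 to 14 mm above the plate from the ring out to 98 mm from the axis; the red pointer, 7 mm wide, goes on to 109 mm.
- handle (a point): centre of the lever's black upright square handle, 88 mm from the axis; the handle is 16 mm along the lever and 16 mm across it and stands from 14 to 50 mm above the scale plate (this point is 32 mm above the plate). Same axes as pointer. To be pushed on one side face, never squeezed between two.
- chamber: round clear chamber holding a sample carousel, fixed, 380 mm across; origin at the centre of its underside on the table. Its flat top, with the white round scale plate (356 mm across, black marks every 5 degrees), is 143 mm above the table; the ring sits in its middle.
- green_magnet_center (a point): centre of the green round magnet, 22 mm across, 6 mm high, stuck fast on the scale plate farther out than the pointer's tip (120 to 165 mm from the axis), to one side or the other of the lever.
- yellow_magnet_center (a point): centre of the yellow magnet, same size, stuck on the other side of the lever; it marks another setting, not wanted now.
- valve_box: blue purge valve box, 110 x 85 x 60 mm, fixed to the table on the left or the right of the chamber; origin at the centre of its underside; the red start button is in the middle of its top.
- start_button_top (a point): centre of the top face of the red push button, 32 mm across, in a grey housing on the valve box; it is pressed straight down.
- start_button (a joint): how far the button is pushed in (m), 0 released, 0.006 fully down (about 5 N); it counts as pressed beyond 0.004 and springs back.
- jar: amber desiccant jar with a white cap, 68 mm across, 150 mm tall, loose; it and valve_box stand one on each side of the chamber. To be left alone.
- vial_a: small glass vial with a blue cap, 24 mm across, 42 mm tall, loose, standing on the chamber's lid on the half away from the lever. To be left alone.
- vial_b: small glass vial with a white cap, 24 mm across, 42 mm tall, loose, standing on the lid next to vial_a. To be left alone.
- packet: red packet, 75 x 115 x 24 mm, loose on the table. To be left alone.
- mouse: black computer mouse, 100 x 60 x 30 mm, loose on the table. To be left alone.
- wrench: wrench lying loose on the table. To be left alone.
- driver: screwdriver lying loose on the table. To be left alone.
- cup: white cup, 72 mm across, 80 mm tall, loose on the table. To be left alone.
Mind the look-alikes: they are no part of the job. There is more than one size of the valve_box; the job needs the smaller.

How it is judged:
By the outcome, as a careful person would: the job done as asked, in the order asked, and still so for the second after the job is handed in, with the robot touching nothing.
It also fails if it takes over 48 s, if anything falls off the work surface, if the arm or the gripper's body presses on something with over 40 N, if the wrist force passes 120 N, or if a joint passes its speed limit or range.

## Working session

There is one attempt and no reset: what is moved stays moved. The work goes in short steps, Python scripts to look and compute and a tool call to move; the robot and the scene stay as the last step left them, time stands still between calls to the robot, and variables do not carry over. Pictures are saved under pics/ and viewed, at most 10 in all, crops included, and the job is handed in when it is done.

Besides the shell and the picture viewer there is one more tool, called after ">>>" as name(argument=value, ...) on one line, values as JSON. play_rows: Moves the arm, as the interface text tells. Shifts and turns lie within -1 to 1; 1 stands for 0.1 m of shift or 180 degrees of turn. Its arguments: {"type":"object","properties":{"translation":{"type":"array"},"rotation":{"type":"array"},"claw":{"type":"array"},"force":{"type":"number"}},"required":["translation","rotation","claw"]}

```bash
mkdir -p pics
cat > h.py <<'E'
from workcell import *
import numpy as np, cv2
def save(p,n): cv2.imwrite('pics/'+n,cv2.cvtColor(p['image'],cv2.COLOR_RGB2BGR))
def w(p,pt): return (p['pose']@np.append(pt,1))[:3]
def plane(p,u,v,z):
    d=p['pose'][:3,:3]@np.array([(u-p['cx'])/p['fx'],(v-p['cy'])/p['fy'],1]);o=p['pose'][:3,3]
    return o+d*(z-o[2])/d[2]
def proj(p,X):
    c=np.linalg.inv(p['pose'])@np.append(X,1);return np.round([p['fx']*c[0]/c[2]+p['cx'],p['fy']*c[1]/c[2]+p['cy']],0)
E
python3 - <<'E'
from h import *
a=read_camera('top');b=read_camera('scene')
cv2.imwrite('pics/a.png',cv2.cvtColor(cv2.resize(a['image'],(800,600),interpolation=cv2.INTER_CUBIC),cv2.COLOR_RGB2BGR));save(b,'b.png')
print(a['pose'].round(3),b['pose'].round(3))
for q in ['chamber','ring_axis','handle','pointer','green_magnet_center','yellow_magnet_center','valve_box','start_button_top','jar','vial_a','cup']:
  for n,p in (('top',a),('scene',b)):
    for r in search_frame(q,p)[:3]:
        if r['score']>.3:
            X=w(p,r['point']);print(q,n,round(r['score'],2),X.round(3),proj(p,X))
E
```

```text
[[-0.018 -0.988  0.156  0.31 ]
 [-1.     0.019  0.002  0.047]
 [-0.005 -0.156 -0.988  1.327]
 [ 0.     0.     0.     1.   ]] [[ 0.774  0.435 -0.459  0.993]
 [ 0.633 -0.555  0.541 -0.499]
 [-0.019 -0.709 -0.705  0.847]
 [ 0.     0.     0.     1.   ]]
chamber top 0.69 [0.599 0.007 0.146] [275. 161.]
chamber top 0.31 [0.63  0.382 0.006] [168. 164.]
chamber scene 0.94 [ 0.646 -0.052  0.139] [264. 236.]
chamber scene 0.64 [0.269 0.308 0.029] [243. 144.]
ring_axis top 0.83 [0.598 0.008 0.159] [275. 161.]
ring_axis scene 0.65 [ 0.609 -0.004  0.159] [264. 212.]
handle top 0.95 [0.601 0.007 0.154] [275. 160.]
handle scene 0.91 [ 0.606 -0.002  0.157] [264. 211.]
pointer top 0.89 [0.601 0.005 0.154] [275. 160.]
pointer top 0.48 [ 0.299 -0.34   0.024] [379. 255.]
pointer scene 0.97 [ 0.604 -0.003  0.16 ] [263. 210.]
pointer scene 0.58 [0.514 0.343 0.083] [305. 154.]
green_magnet_center scene 0.54 [ 0.487 -0.1    0.154] [203. 213.]
green_magnet_center scene 0.33 [0.269 0.309 0.03 ] [243. 144.]
valve_box top 0.95 [0.416 0.538 0.079] [113. 224.]
valve_box top 0.9 [0.505 0.347 0.062] [173. 196.]
val
[... 193 characters left out ...]
0.143] [264. 235.]
start_button_top top 0.62 [0.513 0.357 0.08 ] [169. 194.]
start_button_top scene 0.57 [0.419 0.539 0.103] [314. 113.]
start_button_top scene 0.48 [ 0.522 -0.381  0.12 ] [125. 307.]
start_button_top scene 0.44 [ 0.604 -0.004  0.158] [263. 211.]
jar top 0.97 [ 0.49  -0.353  0.136] [390. 194.]
jar top 0.72 [0.506 0.348 0.061] [173. 196.]
jar scene 0.97 [ 0.522 -0.381  0.121] [125. 306.]
vial_a scene 0.7 [ 0.692 -0.088  0.181] [270. 244.]
vial_a scene 0.46 [ 0.737 -0.009  0.178] [306. 233.]
cup top 0.87 [ 0.638 -0.414  0.052] [396. 154.]
cup top 0.62 [0.734 0.008 0.181] [274. 117.]
cup scene 0.88 [ 0.619 -0.406  0.047] [152. 358.]
cup scene 0.46 [0.606 0.001 0.161] [264. 210.]
```

View pics/a.png

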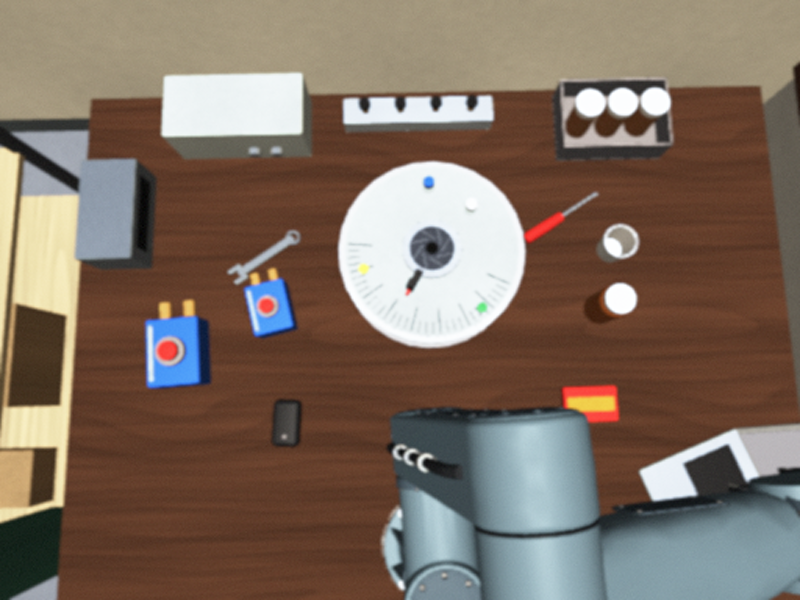

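View pics/b.png

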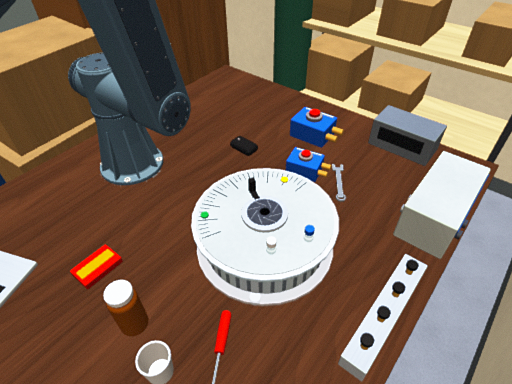

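The top picture (800x600) shows the lever with its red tip at (407,293), the green magnet at (482,308), the yellow one at (363,269) and the disc centre near (432,247). There are two blue valve boxes, with buttons at (268,305) (small) and (169,351) (large). I choose the small one, at (268,305). The jar and its look-alikes are on the right, away from the path.

Run:
```python
from h import *
a=read_camera('top');b=read_camera('scene')
def blobs(p,lo,hi,box):
    m=cv2.inRange(cv2.cvtColor(p['image'],cv2.COLOR_RGB2HSV),lo,hi)
    x0,y0,x1,y1=box;k=np.zeros_like(m);k[y0:y1,x0:x1]=m[y0:y1,x0:x1]
    n,_,s,c=cv2.connectedComponentsWithStats(k);return [(c[i].round(1),s[i,4]) for i in range(1,n) if s[i,4]>3]
R=lambda p,box:blobs(p,(0,120,90),(8,255,255),box)+blobs(p,(172,120,90),(179,255,255),box)
G=lambda p,box:blobs(p,(50,100,60),(80,255,255),box)
Z=.149
for n,p,lev,but,disc in(('top',a,(250,170,275,195),(155,180,190,212),(215,100,340,225)),('scene',b,(235,165,275,205),(285,140,330,185),(190,165,345,260))):
    for c,s in G(p,disc): print(n,'green',c,s,plane(p,*c,.148).round(4))
    for c,s in R(p,lev): print(n,'redptr',c,s,plane(p,*c,.154).round(4))
    for c,s in R(p,but):print(n,'btn',c,s,plane(p,*c,.08).round(4),plane(p,*c,.09).round(4))
    dk=cv2.inRange(cv2.cvtColor(p['image'],cv2.COLOR_RGB2GRAY),0,60)
    # plate outline: white mask ellipse
    hsv=cv2.cvtColor(p['image'],cv2.COLOR_RGB2HSV)
    m=cv2.inRange(hsv,(0,0,170),(179,40,255));k=np.zeros_like(m);x0,y0,x1,y1=disc;k[y0:y1,x0:x1]=m[y0:y1,x0:x1]
    cs,_=cv2.findContours(k,cv2.RETR_EXTERNAL,cv2.CHAIN_APPROX_NONE);c=max(cs,key=cv2.contourArea)
    P=np.array([plane(p,*q,.143)[:2] for q in cv2.convexHull(c)[:,0]],np.float32);print(n,'disc',cv2.minEnclosingCircle(P))
    n_,l,s,cc=cv2.connectedComponentsWithStats(dk)
    for i in range(1,n_):
        if s[i,4]>8 and x0<cc[i][0]<x1 and y0<cc[i][1]<y1: print(n,'dark',cc[i].round(1),s[i,4],plane(p,*cc[i],.156).round(4),plane(p,*cc[i],.193).round(4))
# close crop
c1=cv2.resize(a['image'][150:235,90:200],(660,510),interpolation=cv2.INTER_CUBIC)
cv2.imwrite('pics/c.png',c1[:,:,::-1])
```

```text
top green [308.2 196.2] 20 [ 0.485  -0.0946  0.148 ]
top redptr [261.3 185.5] 6 [0.5206 0.051  0.154 ]
top btn [170.1 195.2] 66 [0.507  0.3531 0.08  ] [0.5054 0.3506 0.09  ]
top disc ((0.6011430621147156, 0.004475393798202276), 0.19453004002571106)
top dark [231.8 111.6] 11 [0.7628 0.1413 0.156 ] [0.7485 0.1384 0.193 ]
top dark [276.1 158.3] 53 [0.6062 0.003  0.156 ] [0.5968 0.0044 0.193 ]
top dark [263.3 181.7] 13 [0.5321 0.0445 0.156 ] [0.5251 0.0446 0.193 ]
scene green [204.2 214.4] 40 [ 0.4871 -0.0982  0.148 ]
scene btn [326.5 142.5] 4 [0.5352 0.4412 0.08  ] [0.5412 0.4289 0.09  ]
scene btn [306.1 152.8] 58 [0.5112 0.3506 0.08  ] [0.5175 0.3395 0.09  ]
scene btn [302.4 151. ] 5 [0.496  0.3511 0.08  ] [0.5025 0.34   0.09  ]
scene disc ((0.6135525107383728, -0.010454538278281689), 0.19841322302818298)
scene dark [302.4 169.9] 354 [0.5936 0.1943 0.156 ] [0.615  0.1572 0.193 ]
scene dark [200.5 167.2] 34 [0.3542 0.0225 0.156 ] [ 0.3884 -0.0054  0.193 ]
scene dark [237.1 169.8] 37 [0.4458 0.0792 0.156 ] [0.4751 0.0483 0.193 ]
scene dark [253.7 166.7] 9 [0.4747 0.1195 0.156 ] [0.5024 0.0864 0.193 ]
scene dark [344.3 175.5] 14 [0.6994 0.2466 0.156 ] [0.7151 0.2067 0.193 ]
scene dark [209.5 184.5] 24 [ 0.4259 -0.0141  0.156 ] [ 0.4563 -0.0401  0.193 ]
scene dark [252.4 187.8] 113 [0.5277 0.0488 0.156 ] [0.5526 0.0195 0.193 ]
scene dark [333.3 194.5] 32 [0.7137 0.162  0.156 ] [0.7286 0.1266 0.193 ]
scene dark [264.1 211.1] 67 [0.606  0.0007 0.156 ] [ 0.6267 -0.026   0.193 ]
scene dark [340.5 221.6] 10 [0.7763 0.0901 0.156 ] [0.7879 0.0586 0.193 ]
scene dark [308.8 232.7] 21 [0.7342 0.0118 0.156 ] [ 0.748  -0.0155  0.193 ]
scene dark [194.  244.6] 14 [ 0.5416 -0.1864  0.156 ] [ 0.5658 -0.2031  0.193 ]
```

View pics/c.png

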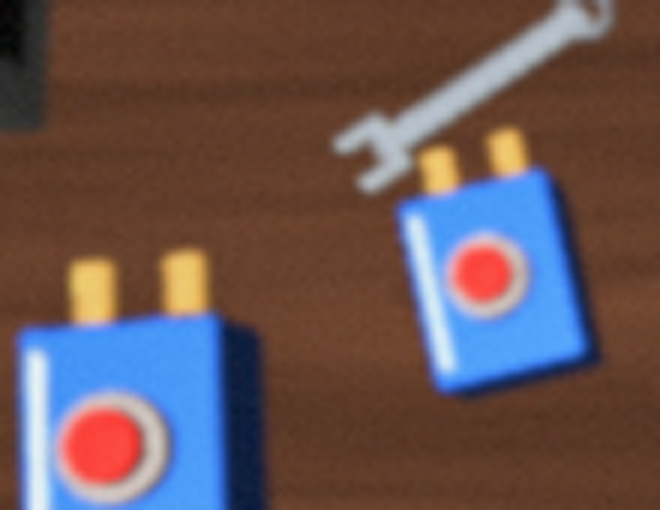

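The crop shows the large box on the left, with its button at (105,447), and the smaller box on the right, with its button at (483,275). The smaller one is at about (0.508, 0.352). The lever is at about -30°, and the green magnet at about +40°.

```bash
cat >> h.py <<'E'
from scipy.spatial.transform import Rotation as Ro
def rot(s): q=s['tcp_rot'];return Ro.from_quat([q[1],q[2],q[3],q[0]])
def go(pos,yaw=None,s=None):
    "tool-frame shift (units of 0.1 m) to pos; rz units to put tool x at yaw deg"
    s=s or get_state();R=rot(s);M=R.as_matrix()
    y0=np.degrees(np.arctan2(M[1,0],M[0,0]))
    print('at',np.round(s['tool_pos'],4),'yaw x-axis',y0.round(1),'z',M[:,2].round(3))
    print('shift total',(M.T@(np.array(pos)-s['tool_pos'])/.1).round(3))
    if yaw is not None: print('turn rz deg',-((yaw-y0+180)%360-180))
E
python3 - <<'E'
from h import *
s=get_state();print(s['q'],s['force']);go((.50,.06,.26),-60,s)
E
```

```text
[-1.50531916e+00  1.80809441e-01  1.60703527e+00  1.83296819e-05
  1.35382408e+00 -2.06270223e-01] [0.22338547 0.37356698 1.29446595]
at [ 0.1544 -0.5539  0.2313] yaw x-axis 15.6 z [ 0.  0. -1.]
shift total [ 4.977 -4.986 -0.287]
turn rz deg 75.56975252625142
```

>>> play_rows(translation=[[0.42, -0.39, -0.04], [0.42, -0.39, -0.04], [0.42, -0.39, -0.04], [0.42, -0.39, -0.04], [0.42, -0.39, -0.04], [0.42, -0.39, -0.04], [0.42, -0.39, -0.04], [0.42, -0.39, -0.04], [0.42, -0.39, -0.04], [0.42, -0.39, -0.04], [0.42, -0.39, -0.04], [0.42, -0.39, -0.04]], rotation=[[0, 0, 0], [0, 0, 0], [0, 0, 0], [0, 0, 0], [0, 0, 0], [0, 0, 0], [0, 0, 0], [0, 0, 0], [0, 0, 0], [0, 0, 0], [0, 0, 0], [0, 0, 0]], claw=[-1, -1, -1, -1, -1, -1, -1, -1, -1, -1, -1, -1])

```text
time_s: 2.8
tool_pos: [0.5151, 0.0341, 0.2797]
tcp_rot: [0.0, 0.991, 0.136, 0.0]
force: [0.3, -0.8, 0.7]
finger_gap: -0.0
grasp_force: 0.0
```

>>> play_rows(translation=[[0.42, -0.34, 0], [0, 0, 0], [0, 0, 0], [0, 0, 0], [0, 0, 0], [0, 0, 0], [0, 0, 0]], rotation=[[0, 0, 0], [0, 0, -0.05], [0, 0, -0.05], [0, 0, -0.05], [0, 0, -0.05], [0, 0, -0.05], [0, 0, 0]], claw=[-1, -1, -1, -1, -1, -1, -1])

```text
time_s: 3.68
tool_pos: [0.5456, 0.0763, 0.2793]
tcp_rot: [-0.0, 0.864, 0.504, -0.0]
force: [0.3, 0.5, -0.2]
finger_gap: 0.0002
grasp_force: 0.0
```

Run:
```python
from h import *
s=get_state();p=read_camera('wrist');save(p,'d.png')
print(p['fx'],p['cx'],p['cy'],p['T_tool_cam'].round(3));go((.5455,.076,.165),60,s);print(s['finger_gap'],s['q'],s['time_s'])
```

```text
297.3186396354542 250.69260217152265 198.9846827033372 [[ 0.    -0.956 -0.292  0.075]
 [ 1.    -0.     0.001 -0.   ]
 [-0.001 -0.292  0.956 -0.142]
 [ 0.     0.     0.     1.   ]]
at [0.5456 0.0763 0.2793] yaw x-axis 60.5 z [-0.  0. -1.]
shift total [-3.000e-03  1.000e-03  1.143e+00]
turn rz deg 0.4934626353622775
0.0001662458444448801 [-7.66114082e-02  8.93411179e-02  1.61181258e+00  1.01715327e-05
  1.44044836e+00  4.38373498e-01] 3.675
```

View pics/d.png

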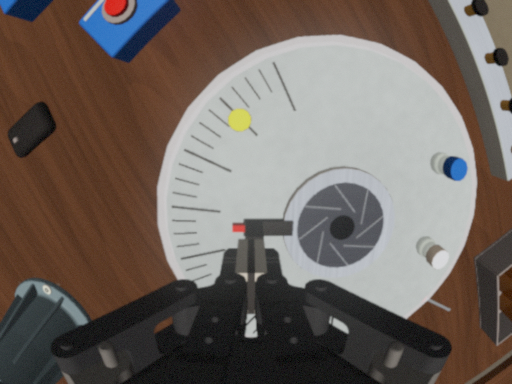

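The wrist view shows the iris centre at about (342,227), the pointer tip at about (234,227), and the closed fingers at about (252,280) on the wanted side of the handle, aligned with it.

```bash
cat >> h.py <<'E'
def wplane(p,s,u,v,z):
    x,y=u-p['cx'],v-p['cy'];r=np.hypot(x,y);t=r/p['fx']
    d=np.array([np.sin(t)*x/r,np.sin(t)*y/r,np.cos(t)])
    T=p['T_tool_cam'];M=rot(s).as_matrix();d=M@T[:3,:3]@d;o=M@T[:3,3]+s['tool_pos']
    return o+d*(z-o[2])/d[2]
def cen(p,lo,hi,box):
    m=cv2.inRange(cv2.cvtColor(p['image'],cv2.COLOR_RGB2HSV),lo,hi);x0,y0,x1,y1=box
    k=np.zeros_like(m);k[y0:y1,x0:x1]=m[y0:y1,x0:x1]
    n,_,st,c=cv2.connectedComponentsWithStats(k);i=1+np.argmax(st[1:,4]);return c[i],st[i,4],st[i]
E
python3 - <<'E'
from h import *
s=get_state();p=read_camera('wrist')
c,n,_=cen(p,(0,0,0),(179,255,60),(325,210,360,245));A=wplane(p,s,*c,.156);print('hole',c,n,A)
c,n,_=cen(p,(0,120,90),(8,255,255),(225,215,250,240));P=wplane(p,s,*c,.154);print('ptr',c,n,P,np.degrees(np.arctan2(-(P-A)[1],-(P-A)[0])),np.linalg.norm(P-A))
# plate outline
m=cv2.inRange(cv2.cvtColor(p['image'],cv2.COLOR_RGB2HSV),(0,0,150),(179,45,255));m[300:]=0
cs,_=cv2.findContours(m,cv2.RETR_EXTERNAL,cv2.CHAIN_APPROX_NONE);c=max(cs,key=cv2.contourArea)
X=np.array([wplane(p,s,*q,.143)[:2] for q in cv2.convexHull(c)[:,0]],np.float32);print(cv2.minEnclosingCircle(X))
E
```

```text
hole [341.93192488 227.02816901] 426 [6.07167083e-01 5.63245130e-04 1.56000000e-01]
ptr [238.5 228. ] 82 [0.51722816 0.05065169 0.154     ] -29.114142127471503 0.10296534255818014
((0.6071794629096985, 0.0022218171507120132), 0.18797312676906586)
```

>>> play_rows(translation=[[0, 0, 0.38], [0, 0, 0.38], [0, 0, 0.36], [0, 0, 0], [-0.07, 0.02, 0], [-0.07, 0, 0], [0, 0, 0]], rotation=[[0, 0, 0], [0, 0, 0], [0, 0, 0], [0, 0, 0], [0, 0, 0], [0, 0, 0], [0, 0, 0]], claw=[-1, -1, -1, -1, -1, -1, -1])

```text
time_s: 4.65
tool_pos: [0.541, 0.0624, 0.1687]
tcp_rot: [0.001, 0.864, 0.504, 0.001]
force: [-0.3, 0.2, -0.0]
finger_gap: -0.0001
grasp_force: 0.0
```

>>> play_rows(translation=[[-0.0774, -0.0132, 0], [-0.0774, -0.0132, 0], [-0.0774, -0.0132, 0], [-0.0774, -0.0132, 0], [-0.0774, -0.0132, 0], [-0.0774, -0.0132, 0], [-0.0774, -0.0132, 0], [-0.0774, -0.0132, 0], [-0.0774, -0.0132, 0], [-0.0774, -0.0132, 0], [-0.0774, -0.0132, 0], [0, 0, 0]], rotation=[[0, 0, -0.0278], [0, 0, -0.0278], [0, 0, -0.0278], [0, 0, -0.0278], [0, 0, -0.0278], [0, 0, -0.0278], [0, 0, -0.0278], [0, 0, -0.0278], [0, 0, -0.0278], [0, 0, -0.0278], [0, 0, -0.0278], [0, 0, 0]], claw=[-1, -1, -1, -1, -1, -1, -1, -1, -1, -1, -1, -1])

```text
time_s: 6.15
tool_pos: [0.5205, -0.0179, 0.1678]
tcp_rot: [0.0, 0.533, 0.846, 0.0]
force: [1.0, -0.3, -0.4]
finger_gap: 0.0002
grasp_force: 0.0
```

Run:
```python
from h import *
s=get_state();p=read_camera('wrist');save(p,'e.png');t=read_camera('top')
A=np.array([.607,.001]);th=np.radians(26);d=s['tool_pos'][:2]-A
print(s['tool_pos'],s['force'],rot(s).as_euler('xyz',degrees=True))
try:
  c,n,_=cen(p,(50,100,60),(80,255,255),(0,0,512,300));G=wplane(p,s,*c,.148);print('green',c,n,G,np.degrees(np.arctan2(-(G[1]-A[1]),-(G[0]-A[0]))))
  c,n,_=cen(p,(0,120,90),(8,255,255),(200,190,255,260));G=wplane(p,s,*c,.154);print('ptr',c,n,G,np.degrees(np.arctan2(-(G[1]-A[1]),-(G[0]-A[0]))))
except Exception as e: print(e)
```

```text
[ 0.52045158 -0.01790731  0.16784623] [ 1.02206293 -0.29736646 -0.39553344] [1.79957673e+02 3.32549059e-02 1.15519746e+02]
attempt to get argmax of an empty sequence
```

View pics/e.png

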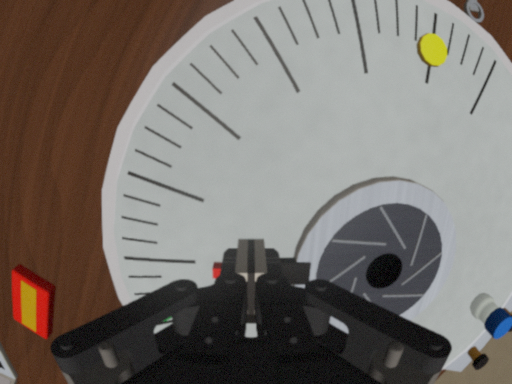

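The lever came along and is still aligned with the tool. The tip is at (217,271) and the green magnet just peeks out behind the finger at (165,320).

Run:
```python
from h import *
s=get_state();p=read_camera('wrist');t=read_camera('top')
A=np.array([.607,.001]);ang=lambda G:np.degrees(np.arctan2(-(G[1]-A[1]),-(G[0]-A[0])))
c,n,_=cen(p,(0,0,0),(179,255,55),(365,250,405,292));print(c,n,wplane(p,s,*c,.156))
for lo in((0,120,70),):
  c,n,_=cen(p,lo,(8,255,255),(205,255,235,290));G=wplane(p,s,*c,.154);print('ptr',c,n,G,ang(G))
print(s['tool_pos'])
```

```text
[383.25102881 270.7037037 ] 972 [0.60723634 0.00078331 0.156     ]
ptr [216.41758242 271.28571429] 91 [ 0.51007786 -0.04343524  0.154     ] 24.629713347821934
[ 0.52060259 -0.01759849  0.16778501]
```

>>> play_rows(translation=[[-0.0619, -0.0111, 0], [-0.0619, -0.0111, 0], [-0.0619, -0.0111, 0], [0, 0, 0], [0.1, 0, 0], [0, 0, -0.4], [0, 0, -0.4], [0, 0, -0.3], [-0.4, 0, 0], [-0.4, 0, 0], [-0.2, 0, 0], [0, 0, 0]], rotation=[[0, 0, -0.0222], [0, 0, -0.0222], [0, 0, -0.0222], [0, 0, 0], [0, 0, 0], [0, 0, 0], [0, 0, 0], [0, 0, 0], [0, 0, 0], [0, 0, 0], [0, 0, 0], [0, 0, 0]], claw=[-1, -1, -1, -1, -1, -1, -1, -1, -1, -1, -1, -1])

```text
time_s: 7.85
tool_pos: [0.5814, -0.1069, 0.2768]
tcp_rot: [-0.0, 0.442, 0.897, -0.0]
force: [-0.4, -0.4, 0.6]
finger_gap: -0.0002
grasp_force: 0.0
```

```bash
cat > m.py <<'E'
from h import *
s=get_state();p=read_camera('wrist');save(p,'f%d.png'%int(s['time_s']*100))
R,sR,_=cen(p,(0,120,70),(8,255,255),(60,40,330,330));G,sG,st=cen(p,(50,100,60),(80,255,255),(0,0,512,384))
g=cv2.inRange(p['image'],(0,0,0),(45,45,45));n,_,S,C=cv2.connectedComponentsWithStats(g)
for i in range(1,n):
    if S[i,4]>150 and C[i][1]<300: print('dark',C[i],S[i,4],wplane(p,s,*C[i],.156))
X=[wplane(p,s,*R,.153),wplane(p,s,*G,.148)]
print('red',R,sR,X[0],'green',G,sG,st,X[1])
for A in([.607,.001],[.6072,.0006]):print([np.degrees(np.arctan2(-(x[1]-A[1]),-(x[0]-A[0]))).round(2) for x in X])
print(s['tool_pos'],s['q'].__repr__() if 0 else '')
E
python3 m.py
```

```text
red [230.5 114.5] 72 [ 0.52393356 -0.06057718  0.153     ] green [175.26686217 121.99120235] 341 [165 112  21  21 341] [ 0.48630487 -0.09637143  0.148     ]
[np.float64(36.55), np.float64(38.9)]
[np.float64(36.31), np.float64(38.73)]
[ 0.58144241 -0.10690113  0.27681208]
```

```bash
ls pics; cp pics/f7*.png pics/g.png
```

```text
a.png
b.png
c.png
d.png
e.png
f785.png
```

View pics/g.png

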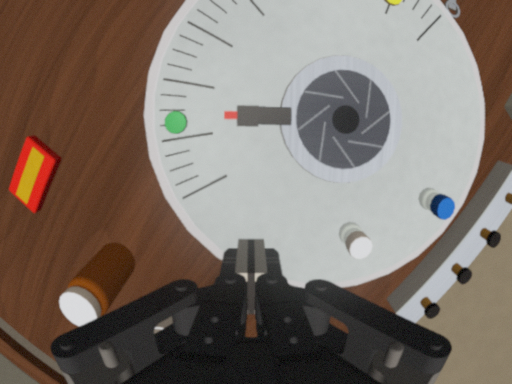

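The pointer tip (231,115) and the green magnet (175,122) show clearly. The iris hole is at (346,120), so the lever is about 2° short.

```bash
cat > m.py <<'E'
from h import *
import sys
box=tuple(map(int,sys.argv[1:5]))
s=get_state();p=read_camera('wrist');save(p,'f%d.png'%int(s['time_s']*100))
H,sH,_=cen(p,(0,0,0),(179,255,55),box)
R,sR,_=cen(p,(0,120,70),(8,255,255),(180,60,300,330));G,sG,st=cen(p,(50,100,60),(80,255,255),(0,0,512,384))
A=wplane(p,s,*H,.155);X=[wplane(p,s,*R,.153),wplane(p,s,*G,.1475)]
print(H,sH,A,R,sR,G,sG,st)
print([(np.degrees(np.arctan2(-(x[1]-A[1]),-(x[0]-A[0]))).round(2),np.linalg.norm((x-A)[:2]).round(4)) for x in X])
go((.6,0,.3),130,s)
E
python3 m.py 325 98 368 142
```

```text
[345.79229122 120.67237687] 467 [0.60808768 0.00134659 0.155     ] [230.5 115.5] 72 [175.20408163 122.86297376] 343 [165 112  21  22 343]
[(np.float64(36.32), np.float64(0.1044)), (np.float64(38.72), np.float64(0.1563))]
at [ 0.581  -0.1061  0.2769] yaw x-axis 127.5 z [-0.001  0.001 -1.   ]
shift total [ 0.726  0.797 -0.231]
turn rz deg -2.4568688354319193
```

>>> play_rows(translation=[[0.4, 0, 0], [0.4, 0, 0], [0.2, 0, 0], [0, 0, 0.4], [0, 0, 0.4], [0, 0, 0.3], [0, 0, 0], [-0.1, 0, 0], [-0.0185, -0.0036, 0], [-0.0185, -0.0036, 0], [0, 0, 0], [0, 0, 0]], rotation=[[0, 0, 0], [0, 0, 0], [0, 0, 0], [0, 0, 0], [0, 0, 0], [0, 0, 0], [0, 0, 0], [0, 0, 0], [0, 0, -0.0067], [0, 0, -0.0067], [0, 0, 0], [0, 0, 0]], claw=[-1, -1, -1, -1, -1, -1, -1, -1, -1, -1, -1, -1])

```text
time_s: 9.45
tool_pos: [0.5284, -0.0389, 0.1675]
tcp_rot: [0.0, 0.423, 0.906, -0.0]
force: [0.0, 0.1, -0.3]
finger_gap: 0.0
grasp_force: 0.0
```

>>> play_rows(translation=[[0.1, 0, 0], [0, 0, -0.4], [0, 0, -0.4], [0, 0, -0.3], [-0.4, 0, 0], [-0.4, 0, 0], [-0.2, 0, 0], [0, 0, 0], [0, 0, 0]], rotation=[[0, 0, 0], [0, 0, 0], [0, 0, 0], [0, 0, 0], [0, 0, 0], [0, 0, 0], [0, 0, 0], [0, 0, 0], [0, 0, 0]], claw=[-1, -1, -1, -1, -1, -1, -1, -1, -1])

```text
time_s: 10.58
tool_pos: [0.5854, -0.1067, 0.277]
tcp_rot: [-0.0, 0.422, 0.906, 0.0]
force: [-0.1, 0.1, 0.8]
finger_gap: -0.0002
grasp_force: 0.0
```

```bash
python3 m.py 325 98 368 142; cp pics/f1*.png pics/k.png
python3 - <<'E'
import cv2
i=cv2.imread('pics/k.png');cv2.imwrite('pics/k2.png',cv2.resize(i[70:170,150:310],(800,500),interpolation=cv2.INTER_CUBIC))
E
```

```text
[345.65645514 121.3785558 ] 457 [0.60820208 0.00126035 0.155     ] [230.43243243 116.59459459] 74 [174.95918367 116.14285714] 343 [165 106  21  21 343]
[(np.float64(38.99), np.float64(0.1044)), (np.float64(38.67), np.float64(0.1563))]
at [ 0.5854 -0.1067  0.277 ] yaw x-axis 130.0 z [-0.001  0.001 -1.   ]
shift total [ 0.723  0.798 -0.229]
turn rz deg 0.03708908394460764
```

View pics/k2.png

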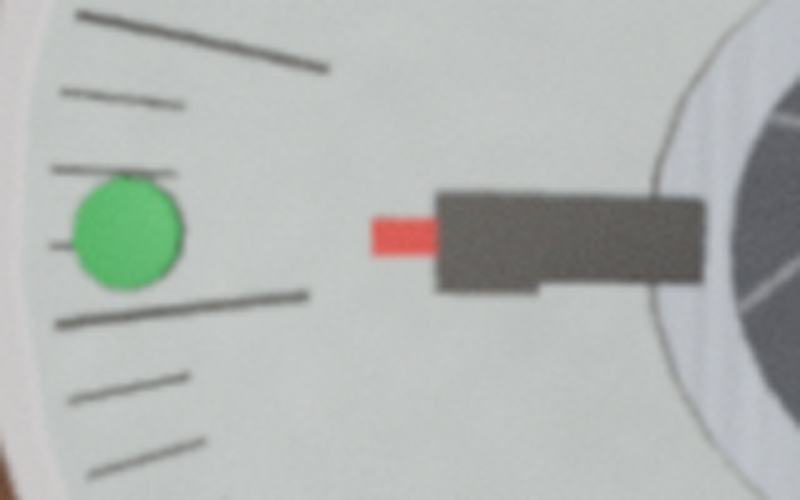

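The pointer lines up with the green magnet's middle to within about 0.3°. Next is the button: I stop just short of it for a closer look.

>>> play_rows(translation=[[0.5, 0.295, 0], [0.5, 0.295, 0], [0.5, 0.295, 0], [0.5, 0.295, 0], [0.5, 0.295, 0], [0.5, 0.295, 0], [0.3, 0.2, 0.4], [0, 0, 0.3], [0, 0, 0]], rotation=[[0, 0, 0], [0, 0, 0], [0, 0, 0], [0, 0, 0], [0, 0, 0], [0, 0, 0], [0, 0, 0], [0, 0, 0], [0, 0, 0]], claw=[-1, -1, -1, -1, -1, -1, -1, -1, -1])

```text
time_s: 11.75
tool_pos: [0.5219, 0.2722, 0.2048]
tcp_rot: [-0.002, 0.422, 0.907, -0.002]
force: [-0.3, -0.5, 0.1]
finger_gap: -0.0001
grasp_force: 0.0
```

Run:
```python
from h import *
s=get_state();p=read_camera('wrist');save(p,'n.png')
m=cv2.inRange(cv2.cvtColor(p['image'],cv2.COLOR_RGB2HSV),(0,150,90),(8,255,255));n,_,S,C=cv2.connectedComponentsWithStats(m)
for i in range(1,n):
    if S[i,4]>60: print(C[i].round(1),S[i],[wplane(p,s,*C[i],z).round(4) for z in(.075,.083,.09)])
go((.508,.352,.11),None,s);print(s['q'])
```

```text
[  3. 328.] [  0 312  10  36 220] [array([ 0.3495, -0.1906,  0.075 ]), array([ 0.3532, -0.1753,  0.083 ]), array([ 0.3564, -0.1619,  0.09  ])]
at [0.5219 0.2722 0.2048] yaw x-axis 130.1 z [-0.005 -0.002 -1.   ]
shift total [0.697 0.413 0.947]
[ 2.79363651e-01  2.38629915e-01  1.59343953e+00 -4.29146489e-05
  1.31520727e+00 -4.21018738e-01]
```

View pics/n.png

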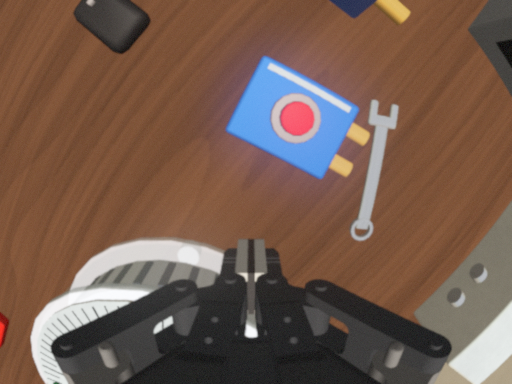

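The small box's button shows at (297,119), with the larger box's corner at the top edge near (355,5).

Run:
```python
from h import *
s=get_state();p=read_camera('wrist')
c,n,_=cen(p,(170,120,90),(179,255,255),(265,90,330,150))
for z in(.075,.083,.09): print(c,n,wplane(p,s,*c,z).round(4))
# triangulate z: compare with top rays (.507,.3531@.08;.5054,.3506@.09), scene (.5112,.3506;.5175,.3395)
X=wplane(p,s,*c,.08);go((*X[:2],.10),None,s)
```

```text
[294.65151515 116.44871795] 858 [0.5094 0.352  0.075 ]
[294.65151515 116.44871795] 858 [0.5084 0.3514 0.083 ]
[294.65151515 116.44871795] 858 [0.5075 0.3508 0.09  ]
at [0.5235 0.2721 0.207 ] yaw x-axis 130.1 z [-0.002 -0.001 -1.   ]
shift total [0.703 0.401 1.07 ]
```

>>> play_rows(translation=[[0.35, 0.2, 0], [0.35, 0.2, 0], [0, 0, 0.4], [0, 0, 0.4], [0, 0, 0.23], [0, 0, 0]], rotation=[[0, 0, 0], [0, 0, 0], [0, 0, 0], [0, 0, 0], [0, 0, 0], [0, 0, 0]], claw=[-1, -1, -1, -1, -1, -1])

```text
time_s: 12.6
tool_pos: [0.5103, 0.3505, 0.1042]
tcp_rot: [-0.0, 0.423, 0.906, -0.0]
force: [0.2, -0.2, 0.5]
finger_gap: 0.0001
grasp_force: 0.0
```

>>> play_rows(translation=[[0, 0, 0.04], [0, 0, 0.04], [0, 0, 0.03], [0, 0, 0.03], [0, 0, 0]], rotation=[[0, 0, 0], [0, 0, 0], [0, 0, 0], [0, 0, 0], [0, 0, 0]], claw=[-1, -1, -1, -1, -1])

```text
time_s: 13.22
tool_pos: [0.5102, 0.3511, 0.09]
tcp_rot: [-0.0, 0.422, 0.906, -0.0]
force: [-0.5, 0.0, -0.0]
finger_gap: -0.0001
grasp_force: 0.0
```

>>> play_rows(translation=[[0, 0, 0.03], [0, 0, 0.03], [0, 0, 0]], rotation=[[0, 0, 0], [0, 0, 0], [0, 0, 0]], claw=[-1, -1, -1])

```text
time_s: 13.6
tool_pos: [0.5101, 0.351, 0.0839]
tcp_rot: [-0.0, 0.422, 0.906, -0.0]
force: [1.3, -0.3, -0.1]
finger_gap: -0.0006
grasp_force: 0.0
```

>>> play_rows(translation=[[0, 0, 0.03], [0, 0, 0]], rotation=[[0, 0, 0], [0, 0, 0]], claw=[-1, -1])

```text
time_s: 13.85
tool_pos: [0.5105, 0.3512, 0.0814]
tcp_rot: [0.0, 0.423, 0.906, 0.0]
force: [-0.6, 0.1, 1.2]
finger_gap: -0.0001
grasp_force: 0.9
```

>>> play_rows(translation=[[0, 0, 0.02], [0, 0, 0]], rotation=[[0, 0, 0], [0, 0, 0]], claw=[-1, -1])

```text
time_s: 14.1
tool_pos: [0.5106, 0.3513, 0.0795]
tcp_rot: [0.0, 0.422, 0.906, 0.0]
force: [-0.8, -0.2, 3.2]
finger_gap: -0.0003
grasp_force: 1.4
```

>>> play_rows(translation=[[0, 0, 0.02], [0, 0, 0]], rotation=[[0, 0, 0], [0, 0, 0]], claw=[-1, -1])

```text
time_s: 14.35
tool_pos: [0.5106, 0.3513, 0.0775]
tcp_rot: [0.0, 0.423, 0.906, 0.0]
force: [-0.3, -0.1, 4.4]
finger_gap: 0.0001
grasp_force: 2.0
```

>>> play_rows(translation=[[0, 0, 0.02], [0, 0, 0], [0, 0, 0]], rotation=[[0, 0, 0], [0, 0, 0], [0, 0, 0]], claw=[-1, -1, -1])

```text
time_s: 14.72
tool_pos: [0.5106, 0.3513, 0.076]
tcp_rot: [0.0, 0.422, 0.906, 0.0]
force: [-2.0, -0.7, 8.0]
finger_gap: -0.0001
grasp_force: 4.0
```

Beyond 5 N, the button is at its stop. I release it and retreat upward.

>>> play_rows(translation=[[0, 0, -0.1], [0, 0, -0.3], [0, 0, -0.5], [0, 0, -0.5], [-0.3, -0.2, 0], [-0.4, -0.2, 0], [0, 0, 0]], rotation=[[0, 0, 0], [0, 0, 0], [0, 0, 0], [0, 0, 0], [0, 0, 0], [0, 0, 0], [0, 0, 0]], claw=[-1, -1, -1, -1, -1, -1, -1])

```text
time_s: 15.6
tool_pos: [0.525, 0.2693, 0.2151]
tcp_rot: [-0.0, 0.424, 0.906, -0.001]
force: [0.5, 0.6, 0.4]
finger_gap: -0.0
grasp_force: 0.0
```

Run:
```python
from h import *
b=read_camera('scene');i=b['image'][120:280,170:350];cv2.imwrite('pics/z.png',cv2.resize(i,(675,600),interpolation=cv2.INTER_CUBIC)[:,:,::-1])
```

```text
(no output)
```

View pics/z.png

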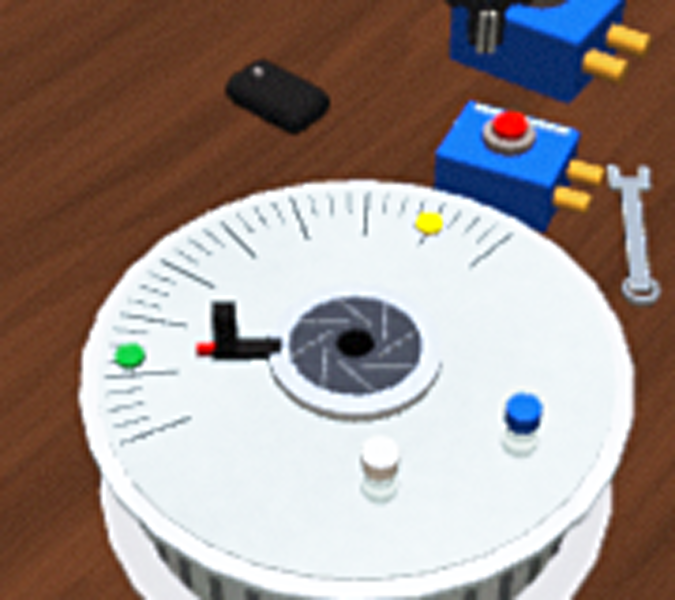

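The pointer (205,349) lines up with the green magnet (130,355), the button (510,125) is back up, the vials are standing, and the robot is clear of everything.

```bash
python3 -c "
from workcell import *
print(finish_job())"
```

```text
the job is handed in; nothing more can be done
None
```

The lever pointer is set on the middle of the green magnet (to about 0.3°), the smaller valve box's button was then pressed to its stop and released, and the job is handed in at about 16 s; no verdict was returned.

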